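Empty the ball feeder

TASK

Two identical plywood feeders stand on the bench: one holds three wooden balls, the other three wooden rollers. With a fingertip, press down the paddle at the rear end of the ball feeder's rocking lever so its gate lifts, keep it down until all three balls have rolled into that feeder's catch tray, then let go so that the gate drops shut. Do not touch the balls or rollers themselves, keep the roller feeder shut, and leave everything else where it is.

Things in the scene. Friction and masses are not known exactly. Their poses are not given: they have to be found in the camera images.
- ball_feeder: Plywood feeder with three wooden balls of 30 mm diameter, else the twin of the roller feeder. Fixed to the bench, 255 x 96 mm. Origin on the bench; x points up its lane, away from the robot, y left, z up. The lane (34 mm wide inside, y = 0) slopes 12 degrees down to -x, from x = 84 to -33 mm (there 36 mm high), into the feeder's own catch tray.
- ball_lip (a point): Lower end of the ball feeder's lane, middle of the lip, at x = -33, y = 0, z = 36 mm of the feeder, over its open catch tray. Tray inside: x -140 to -35, y -43 to 43 mm of the feeder; floor 12 mm above the bench at the front (-x), rising 5 degrees to the rear; wall tops 40 mm above the bench.
- ball_axle (a point): Axle of the ball feeder's rocking bar, at x = 55, y = 30, z = 100 mm of the feeder, left of the lane; bearing cheeks reach z = 112 mm. From the bar's front end the gate, a thin plate, hangs across the lane at x = -23 mm with the pieces queued behind it; the rear end carries the press paddle.
- ball_paddle (a point): Press paddle of the ball feeder: level square plate with black rubber top, 34 x 34 mm, 7 mm thick, behind the lane. The point: centre of its top face, at x = 147, y = 22, z = 110 mm of the feeder at rest; axes as the feeder's. It goes down about 38 mm on an arc of 92 mm about the axle; nothing lies below it in that travel.
- ball_lever (a joint): Angle of the ball feeder's rocking bar, rad: 0 = gate shut; 0.42 = stop, paddle fully down, gate fully up. Pieces can pass from about 0.3. Sprung: the paddle needs 3 N to start and 5 N at full press; let go, the gate drops shut by itself. With the gate up the pieces roll out by themselves within 1 to 2 s.
- roller_feeder: Plywood feeder with three short wooden rollers, 30 mm diameter and 31 mm long, lying across the lane, else the twin of the ball feeder. Fixed to the bench, 255 x 96 mm. Origin on the bench; x points up its lane, away from the robot, y left, z up. The lane (34 mm wide inside, y = 0) slopes 12 degrees down to -x, from x = 84 to -33 mm (there 36 mm high), into the feeder's own catch tray.
- roller_lip (a point): Lower end of the roller feeder's lane, middle of the lip, at x = -33, y = 0, z = 36 mm of the feeder, over its open catch tray. Tray inside: x -140 to -35, y -43 to 43 mm of the feeder; floor 12 mm above the bench at the front (-x), rising 5 degrees to the rear; wall tops 40 mm above the bench.
- roller_axle (a point): Axle of the roller feeder's rocking bar, at x = 55, y = 30, z = 100 mm of the feeder, left of the lane; bearing cheeks reach z = 112 mm. From the bar's front end the gate, a thin plate, hangs across the lane at x = -23 mm with the pieces queued behind it; the rear end carries the press paddle.
- roller_paddle (a point): Press paddle of the roller feeder: level square plate with black rubber top, 34 x 34 mm, 7 mm thick, behind the lane. The point: centre of its top face, at x = 147, y = 22, z = 110 mm of the feeder at rest; axes as the feeder's. It goes down about 38 mm on an arc of 92 mm about the axle; nothing lies below it in that travel.
- roller_lever (a joint): Angle of the roller feeder's rocking bar, rad: 0 = gate shut; 0.42 = stop, paddle fully down, gate fully up. Pieces can pass from about 0.3. Sprung: the paddle needs 3 N to start and 5 N at full press; let go, the gate drops shut by itself. With the gate up the pieces roll out by themselves within 1 to 2 s.
- ball_1: Wooden ball, 30 mm diameter, 20 g, in the ball feeder; origin at its centre (1 is nearest the gate).
- ball_2: Wooden ball, 30 mm diameter, 20 g, in the ball feeder; origin at its centre (1 is nearest the gate).
- ball_3: Wooden ball, 30 mm diameter, 20 g, in the ball feeder; origin at its centre (1 is nearest the gate).
- roller_1: Wooden roller, 30 mm diameter, 31 mm long, 20 g, in the roller feeder; origin at its centre.
- roller_2: Wooden roller, 30 mm diameter, 31 mm long, 20 g, in the roller feeder; origin at its centre.
- roller_3: Wooden roller, 30 mm diameter, 31 mm long, 20 g, in the roller feeder; origin at its centre.
- paint_pot: Small paint tin, 74 mm wide, 80 mm tall, bystander at the right; origin at the centre of its underside.
- chisel_2: Chisel with yellow handle, 270 mm long, 27 mm high, bystander lying at the back edge; origin at the centre of its underside.
- pencil_2: Flat red carpenter pencil, 155 mm long, 14 x 8 mm, bystander lying between the two feeders; origin at the centre of its underside.
- offcut_8: Small dark wood offcut, 44 x 50 x 30 mm, bystander at the back edge; origin at the centre of its underside.
Things that resemble listed ones, but are neither listed nor needed, are in the scene too. Leave any purple or white look-alike of the ball_2 alone.

How it is judged (in metres and radians):
On the way, in this order (a step that is already met when the one before it is completed fails the run):
1. the ball feeder's paddle is being pressed and its gate begins to lift (value of joint ball_lever above 0.1 rad and (contact force between ball_feeder and the arm above 0.3 N or contact force between ball_feeder and the fingers above 0.3 N) and horizontal distance between the grasp point and ball_paddle below 0.07 m), for 0.03 s.
2. all three balls are in the ball feeder's catch tray (x of ball_1 in the frame of ball_feeder between -0.141 and -0.038 m and y of ball_1 in the frame of ball_feeder between -0.044 and 0.044 m and z of each of ball_1, ball_2, ball_3 in the frame of ball_feeder below 0.045 m and x of ball_2 in the frame of ball_feeder between -0.141 and -0.038 m and y of ball_2 in the frame of ball_feeder between -0.044 and 0.044 m and x of ball_3 in the frame of ball_feeder between -0.141 and -0.038 m and y of ball_3 in the frame of ball_feeder between -0.044 and 0.044 m), for 0.2 s.
At the end, for the whole second after the job is handed in: All three balls lie at rest (under 0.05 m/s) on the floor of the ball feeder's catch tray, both gates are shut (levers under 0.04 rad) and all three rollers are still behind their gate (all of step 2 and linear speed of each of ball_1, ball_2, ball_3 below 0.05 m/s and value of joint each of ball_lever, roller_lever below 0.04 rad and x of each of roller_1, roller_2, roller_3 in the frame of roller_feeder above -0.015 m); the robot touches nothing.
It fails at once if the roller feeder's lever is worked (over 0.08 rad) (value of joint roller_lever above 0.08 rad).
It fails at once if the robot touches a ball or a roller (contact force between any of ball_1, ball_2, ball_3, roller_1, roller_2, roller_3 and the arm above 0.3 N or contact force between any of ball_1, ball_2, ball_3, roller_1, roller_2, roller_3 and the fingers above 0.3 N).
It fails at once if a ball or roller is lifted (centre over 0.1 m above the bench) (height (world z) of any of ball_1, ball_2, ball_3, roller_1, roller_2, roller_3 above 0.1 m).
It fails at once if a bystander is moved by more than 20 mm (distance of any of paint_pot, chisel_2, pencil_2, offcut_8 from where it was at the start of the episode above 0.02 m).
It also fails if it takes over 32 s, if anything falls off the work surface, if the arm or the gripper's body presses on something with over 40 N, if the wrist force passes 120 N, or if a joint passes its speed limit or range.

ROBOT

A 6-joint arm with a two-finger parallel gripper is mounted at the origin on the work surface; the furniture and walls round the work are solid. World frame = base frame: x ahead of the robot, y to its left, z up, the work surface at z = 0. Lengths are in m, angles in degrees, forces in N, time in s.
With the tool pointing down it reaches from about 0.35 to 0.875 m from the base axis. Payload 4.2 kg.
Tool frame: the origin (TCP) lies on the centre line of the jaws, within the pads' length; the fingertips stand 25 mm ahead of it and the grasp point (between the pads) lies 6 mm ahead of it; z points along the fingers, y is the line along which they close (so a half turn about z gives the same grasp; the last joint's range is limited). The gripper opens to 87 mm and grips with 3 to 60 N. Pads are 19 mm wide; open, the fingers measure 117 mm over their backs; the gripper's body (75 mm by 190 mm) begins 51 mm behind the grasp point.
Start: joints at [77.957, 22.042, 0.453, 0, -68.411, -14.817], TCP at [0.282, 0.558, 0.248] pointing down, gripper open.
Joint ranges: [-179.83, 179.83], [-69.29, 118.12], [-61.27, 80.66], [-181.25, 117.63], [-171.15, -9.14], [-177.46, 177.46]. Speed limits (degrees/s): [159.86, 159.86, 180, 180, 180, 180].

INTERFACE

Orientations are given as a 3x3 rotation matrix whose columns are the frame's x, y, z axes.
In Python, from station import r gives the robot as it stands.
- The arm moves only by the tool move_arm, never from a script. Its argument "series" is a list of rows, each an object with "grip": the opening, from 0 (shut) to 1 (fully open); "xyz": the shift along the tool's x, y, z in mm, a list of three; "angular": the turn, a rotation vector about the tool's x, y, z in rad, a list of three. A call has 1 to 10 rows; each row is the pose to reach, as a shift and turn from the pose commanded when the call began, along the tool's axes at that moment; what a row does not reach only later rows make up. A row lasts 1/10 s, in which the tool goes at most 50 mm and 8.59 degrees, less where a joint would pass 70% of its speed; a pose out of reach is approached as far as the arm can. A call with a gripper value outside its range is refused whole. The fingers move at their own pace and stop on an object; the grip force is fixed at half the most. Time passes only in rows, so rows that repeat a pose let the fingers close. It gives the time, the measured TCP pose, the force, the opening and the grip force at its end, in the units of the state.
- r.sense(): the state, without advancing time (a new reading comes with each control period).
- r.capture(name): name is "scene" or "top" or "wrist"; returns a dict with "img" (400x640x3 uint8, red, green, blue), "camera_matrix" (3x3 intrinsics, pixels), "k1" (the pictures are not rectified: a ray, as slopes to the right and down, at radius r is drawn at 1 + k1 r^2 times it, then the intrinsics apply), "rvec" (rotation vector, rad) and "tvec" (3), from world to camera coordinates, as OpenCV has them; the wrist camera has in their place "hand_eye" (4x4, takes a point from camera to tool coordinates, whose origin is the TCP and whose axes are the flange's). Camera axes: x right, y down, z forward; pixel columns grow to the right and rows downward; lengths in m; the calibration is good to about 2 mm. A picture is of the moment at which its call begins: read the wrist's pose just before it. There is no depth.
- r.finish_job(): hands the job in; it is judged then, once.
The state is a dict: "time_s": time; "joints": joint angles; "joint_velocities": joint speeds; "effort": joint torques, N m; "tcp_pos": TCP position; "ee_rot": TCP orientation; "wrist_force": force on the tool from outside, world axes, zero at the start; "moment": the same for the moment, N m; "gripper_width": opening from 0.0 (shut) to 1.0 (fully open); "gripper_force": force on a finger pad.
Only numpy, scipy, OpenCV 4.12 (cv2) and the standard library are available. Lean on these libraries where they do the work, as an engineer would, in place of code of your own. Each camera call takes 0.05 s, during which the arm holds its last target. There are 200 camera calls.

## Working session

There is one attempt and no reset: what is moved stays moved. The work goes in short steps, Python scripts to look and compute and a tool call to move; the robot and the scene stay as the last step left them, time stands still between calls to the robot, and variables do not carry over. Pictures are saved under pics/ and viewed, at most 10 in all, crops included, and the job is handed in when it is done.

Besides the shell and the picture viewer there is one more tool, called after ">>>" as name([rows], argument=value, ...), one row to a line, values as JSON. move_arm: Moves the arm, as the interface text tells. Its arguments: {"type":"object","properties":{"series":{"type":"array"}},"required":["series"]}

```bash
mkdir -p pics; cat > h.py <<'E'
import numpy as np, cv2
from station import r
def save(name,fn):
    c=r.capture(name); cv2.imwrite('pics/'+fn,c['img'][:,:,::-1]); np.savez('pics/'+fn[:-4],**{k:v for k,v in c.items() if k!='img'}); return c
def dist(c): return np.array([float(c['k1']),0,0,0,0])
def px2w(c,uv,z):
    n=cv2.undistortPoints(np.array(uv,float).reshape(-1,1,2),c['camera_matrix'],dist(c)).reshape(-1,2)
    R=cv2.Rodrigues(np.array(c['rvec'],float))[0]; t=np.array(c['tvec'],float).ravel(); o=-R.T@t
    d=np.c_[n,np.ones(len(n))]@R
    return o+d*((np.array(z)-o[2])/d[:,2])[:,None]
E
python3 - <<'E'
from h import *
save('scene','s1.png'); save('top','t1.png')
s=r.sense(); print(s['time_s'],s['tcp_pos'],s['ee_rot'],s['gripper_width'])
E
```

```text
0.1 [0.2821387  0.55714457 0.24656998] [[ 8.92058830e-01 -4.51918584e-01 -7.97621011e-04]
 [-4.51919275e-01 -8.92056987e-01 -1.81700778e-03]
 [ 1.09616190e-04  1.98133815e-03 -9.99998031e-01]] 1.0018283697625927
```

View pics/s1.png

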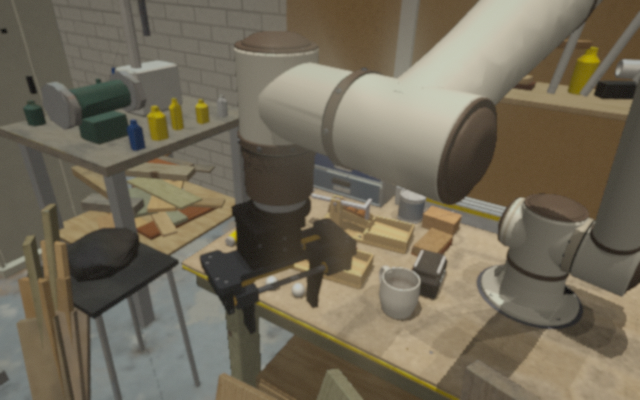

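View pics/t1.png

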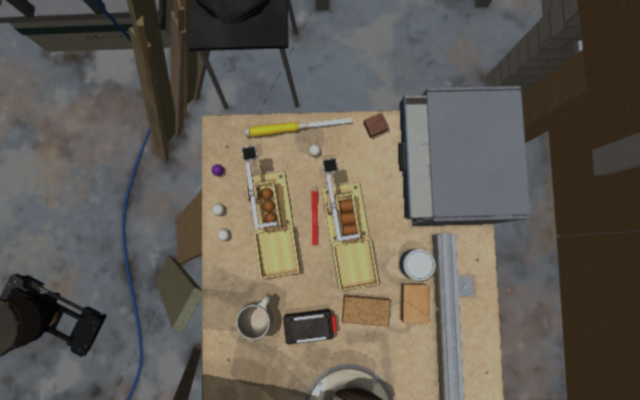

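The top view shows the ball feeder on the left (balls near (268,205), paddle near (249,154)) and the roller feeder on the right (rollers near (348,215), paddle near (330,165)). I'll zoom in to get exact pixels.

```bash
python3 - <<'E'
from h import *
im=cv2.imread('pics/t1.png')[130:290,225:385]
cv2.imwrite('pics/t1c.png',cv2.resize(im,(600,600),interpolation=cv2.INTER_CUBIC))
c=np.load('pics/t1.npz'); print(px2w(c,[(249,154),(330,165),(298,273),(261,278)],[.11,.11,.04,.04]))
E
```

```text
[[0.61228152 0.21757712 0.11      ]
 [0.58173262 0.03087085 0.11      ]
 [0.33378754 0.11274032 0.04      ]
 [0.32401127 0.20165074 0.04      ]]
```

View pics/t1c.png

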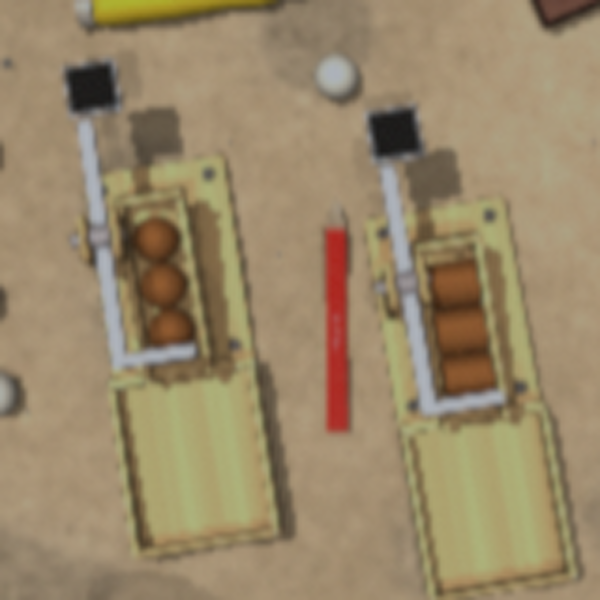

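The crop puts the ball paddle's centre at crop (92,87), which is full-image (249.5,153.2), or about (0.613, 0.217) in the world. The feeder is yawed about 7°. I'll close the fingers and move above the paddle, keeping the tool's orientation.

>>> move_arm([
  {"grip": 0, "xyz": [45, 15, 0], "angular": [0, 0, 0]},
  {"grip": 0, "xyz": [90, 30, 0], "angular": [0, 0, 0]},
  {"grip": 0, "xyz": [135, 46, 0], "angular": [0, 0, 0]},
  {"grip": 0, "xyz": [180, 62, 0], "angular": [0, 0, 0]},
  {"grip": 0, "xyz": [225, 77, 0], "angular": [0, 0, 0]},
  {"grip": 0, "xyz": [270, 93, 0], "angular": [0, 0, 0]},
  {"grip": 0, "xyz": [315, 108, 0], "angular": [0, 0, 0]},
  {"grip": 0, "xyz": [360, 124, 0], "angular": [0, 0, 0]},
  {"grip": 0, "xyz": [405, 139, 10], "angular": [0, 0, 0]},
  {"grip": 0, "xyz": [449, 154, 30], "angular": [0, 0, 0]},
])

```text
time_s: 1.1
tcp_pos: [0.6149, 0.2164, 0.2189]
ee_rot: [[0.892, -0.452, 0.003], [-0.452, -0.892, 0.002], [0.002, -0.003, -1.0]]
wrist_force: [0.2, 1.1, -1.0]
gripper_width: 0.171
gripper_force: 0.0
```

>>> move_arm([
  {"grip": 0, "xyz": [0, 0, 10], "angular": [0, 0, 0]},
  {"grip": 0, "xyz": [0, 0, 20], "angular": [0, 0, 0]},
  {"grip": 0, "xyz": [0, 0, 20], "angular": [0, 0, 0]},
  {"grip": 0, "xyz": [0, 0, 20], "angular": [0, 0, 0]},
])

```text
time_s: 1.5
tcp_pos: [0.6124, 0.2189, 0.1982]
ee_rot: [[0.893, -0.45, 0.0], [-0.45, -0.893, -0.0], [0.0, -0.0, -1.0]]
wrist_force: [-0.7, -0.2, 0.3]
gripper_width: 0.004
gripper_force: 0.0
```

```bash
python3 - <<'E'
from h import *
s=r.sense(); print(s['time_s'],s['tcp_pos'],s['ee_rot'],s['gripper_width'],s['wrist_force'])
p=np.array(s['tcp_pos']);R=np.array(s['ee_rot'])
c=save('wrist','w1.png'); H=np.array(c['hand_eye'])
# predicted paddle pixel
def proj(w):
    q=R.T@(np.array(w)-p); q=np.linalg.inv(H)@np.r_[q,1]; return cv2.projectPoints(q[:3].reshape(1,3),np.zeros(3),np.zeros(3),c['camera_matrix'],dist(c))[0].ravel()
print(proj([.613,.217,.11]),proj(p+R[:,2]*.025),proj(p+R[:,2]*.07),H)
np.savez('pics/w1p',p=p,R=R)
E
```

```text
1.5 [0.61242392 0.21887793 0.19815562] [[ 8.93031007e-01 -4.49994990e-01  3.60343761e-04]
 [-4.49995013e-01 -8.93031068e-01 -1.78899521e-05]
 [ 3.29848562e-04 -1.46176614e-04 -9.99999935e-01]] 0.004103099368678034 [-0.69466802 -0.18534476  0.3022436 ]
[322.06888242 208.26201899] [320.04845276 241.2232176 ] [320.24292035 217.07355292] [[-7.38805116e-06 -9.65352582e-01 -2.60949023e-01  7.08328463e-02]
 [ 9.99999940e-01  8.29867528e-05 -3.35312721e-04  5.85888434e-04]
 [ 3.45350313e-04 -2.60949009e-01  9.65352524e-01 -1.37867661e-01]
 [ 0.00000000e+00  0.00000000e+00  0.00000000e+00  1.00000000e+00]]
```

View pics/w1.png

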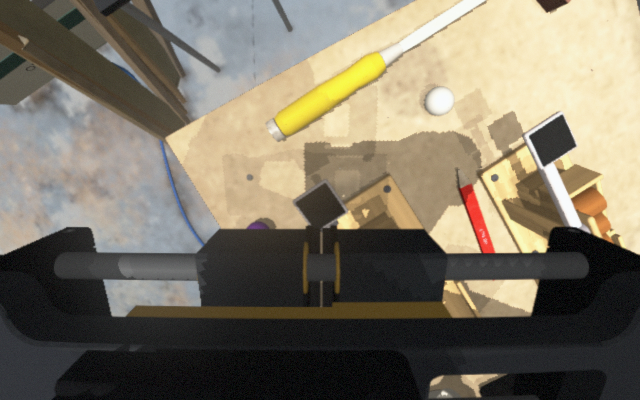

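The wrist view shows the paddle centred near (320,206), against a predicted (322,208), so the position is good to about 2 mm. Next I'll press straight down in steps.

>>> move_arm([
  {"grip": 0, "xyz": [0, 2, 20], "angular": [0, 0, 0]},
  {"grip": 0, "xyz": [0, 2, 40], "angular": [0, 0, 0]},
  {"grip": 0, "xyz": [0, 2, 55], "angular": [0, 0, 0]},
  {"grip": 0, "xyz": [0, 2, 63], "angular": [0, 0, 0]},
  {"grip": 0, "xyz": [0, 2, 71], "angular": [0, 0, 0]},
  {"grip": 0, "xyz": [0, 2, 79], "angular": [0, 0, 0]},
  {"grip": 0, "xyz": [0, 2, 87], "angular": [0, 0, 0]},
  {"grip": 0, "xyz": [0, 2, 91], "angular": [0, 0, 0]},
  {"grip": 0, "xyz": [0, 2, 91], "angular": [0, 0, 0]},
])

```text
time_s: 2.45
tcp_pos: [0.6117, 0.2163, 0.1072]
ee_rot: [[0.892, -0.452, -0.0], [-0.452, -0.892, 0.0], [-0.0, -0.0, -1.0]]
wrist_force: [-3.9, 0.2, 6.8]
gripper_width: 0.004
gripper_force: 3.1
```

>>> move_arm([
  {"grip": 0, "xyz": [0, 0, 3], "angular": [0, 0, 0]},
  {"grip": 0, "xyz": [0, 0, 5], "angular": [0, 0, 0]},
  {"grip": 0, "xyz": [0, 0, 5], "angular": [0, 0, 0]},
  {"grip": 0, "xyz": [0, 0, 5], "angular": [0, 0, 0]},
  {"grip": 0, "xyz": [0, 0, 5], "angular": [0, 0, 0]},
  {"grip": 0, "xyz": [0, 0, 5], "angular": [0, 0, 0]},
  {"grip": 0, "xyz": [0, 0, 5], "angular": [0, 0, 0]},
  {"grip": 0, "xyz": [0, 0, 5], "angular": [0, 0, 0]},
])

```text
time_s: 3.25
tcp_pos: [0.6132, 0.2164, 0.1035]
ee_rot: [[0.892, -0.451, 0.003], [-0.451, -0.892, 0.001], [0.003, -0.003, -1.0]]
wrist_force: [-1.8, -0.3, 6.0]
gripper_width: 0.01
gripper_force: 2.6
```

```bash
python3 - <<'E'
from h import *
save('top','t2.png'); save('scene','s2.png'); print(r.sense()['time_s'])
a=cv2.imread('pics/t2.png')[130:290,225:385]
b=cv2.imread('pics/s2.png')[180:300,310:450]
cv2.imwrite('pics/c2.png',np.hstack([cv2.resize(a,(400,400),interpolation=3),cv2.resize(b,(400,400),interpolation=3)]))
E
```

```text
3.35
```

View pics/c2.png

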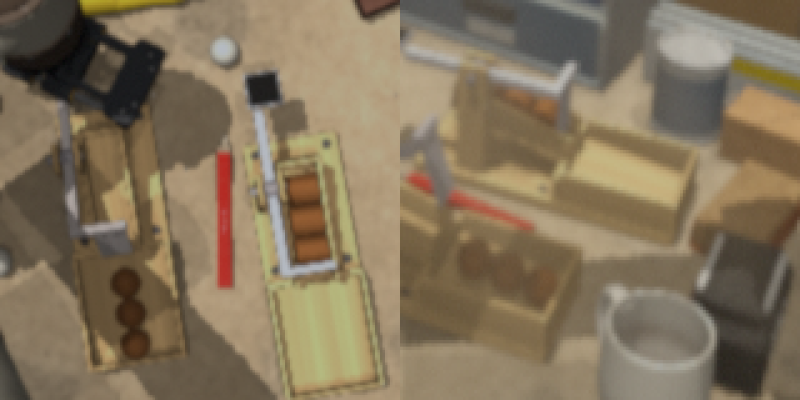

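All three balls are in the tray, at left-panel crop (125,283), (130,312) and (135,344), and the gate is up. I'll release now.

>>> move_arm([
  {"grip": 0, "xyz": [0, 0, -8], "angular": [0, 0, 0]},
  {"grip": 0, "xyz": [0, 0, -16], "angular": [0, 0, 0]},
  {"grip": 0, "xyz": [0, 0, -24], "angular": [0, 0, 0]},
  {"grip": 0, "xyz": [0, 0, -32], "angular": [0, 0, 0]},
  {"grip": 0, "xyz": [0, 0, -40], "angular": [0, 0, 0]},
  {"grip": 0, "xyz": [0, 0, -60], "angular": [0, 0, 0]},
  {"grip": 0, "xyz": [0, 0, -90], "angular": [0, 0, 0]},
  {"grip": 0, "xyz": [0, 0, -120], "angular": [0, 0, 0]},
  {"grip": 0, "xyz": [0, 0, -120], "angular": [0, 0, 0]},
  {"grip": 0, "xyz": [0, 0, -120], "angular": [0, 0, 0]},
])

```text
time_s: 4.35
tcp_pos: [0.6107, 0.2157, 0.2213]
ee_rot: [[0.892, -0.452, -0.003], [-0.452, -0.892, -0.0], [-0.002, 0.001, -1.0]]
wrist_force: [-0.4, -1.0, -0.6]
gripper_width: 0.011
gripper_force: 0.0
```

>>> move_arm([
  {"grip": 0, "xyz": [-30, 0, 0], "angular": [0, 0, 0]},
  {"grip": 0, "xyz": [-70, 0, 0], "angular": [0, 0, 0]},
  {"grip": 0, "xyz": [-100, 0, 0], "angular": [0, 0, 0]},
  {"grip": 0, "xyz": [-120, 0, 0], "angular": [0, 0, 0]},
  {"grip": 0, "xyz": [-120, 0, 0], "angular": [0, 0, 0]},
  {"grip": 0, "xyz": [-120, 0, 0], "angular": [0, 0, 0]},
  {"grip": 0, "xyz": [-120, 0, 0], "angular": [0, 0, 0]},
  {"grip": 0, "xyz": [-120, 0, 0], "angular": [0, 0, 0]},
])

```text
time_s: 5.15
tcp_pos: [0.5054, 0.2696, 0.2211]
ee_rot: [[0.892, -0.453, -0.001], [-0.453, -0.892, -0.001], [-0.001, 0.001, -1.0]]
wrist_force: [-0.9, 0.4, 0.9]
gripper_width: 0.009
gripper_force: 0.0
```

```bash
python3 - <<'E'
from h import *
save('top','t3.png'); save('scene','s3.png')
a=cv2.imread('pics/t3.png')[130:290,225:385]
b=cv2.imread('pics/s3.png')[180:300,310:450]
cv2.imwrite('pics/c3.png',np.hstack([cv2.resize(a,(400,400),interpolation=3),cv2.resize(b,(400,400),interpolation=3)]))
E
```

```text
(no output)
```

View pics/c3.png

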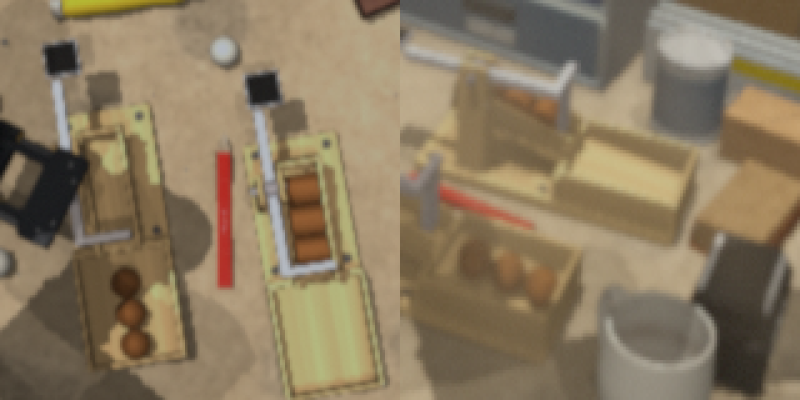

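The ball feeder's gate is shut (left panel, about (105,238)). The balls have settled in the tray in the same places, the rollers are untouched and the arm is clear of everything.

```bash
python3 -c "
from station import r
print(r.finish_job())"
```

```text
the job is handed in; nothing more can be done
None
```

The job is handed in (no verdict came back): the last pictures show all three balls in the ball feeder's tray, both gates shut, the rollers still behind theirs, and the arm clear, at about 5 s of the 32 s allowed.

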